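Slide the display shelf home and lock it

TASK

With the fingertips, push the shelf board along the rails of the wooden display stand until you feel it drop into its notches, with the little vase still standing on it. Then push the dark wooden turn-button round with a fingertip, as far as it goes, so that it reaches over the edge of the board and locks it down. Never lift the board or the vase, and leave the other things on the table alone.

Things in the scene. Friction and masses are not known exactly. Their poses are not given: they have to be found in the camera images.
- stand: low wooden display stand fixed to the table. Origin: centre of its underside; z up, y along the rails. Grey base 176 (x) x 390 (y) x 12 mm; on it two rails, each from x = 48 to 77 mm either side, full length, tops 45 mm up; free gap of 96 mm between them, open at both ends. Outside each rail a darker guide strip, x = 77 to 87 mm, top 57 mm up. The rails go on past the board's home
- rail_notch (a point): one of the notches: middle of the mouth of the notch in the +x rail for a front foot of the board, at x = 70, y = +115 mm, 45 mm up in the stand's frame. Each rail has two such notches, 10 mm deep and 20 mm long: in its outer half at y = +115 mm (front feet), in its inner half at y = -5 mm (rear feet)
- board: loose plywood shelf board 150 (x) x 160 (y) x 12 mm, about 0.24 kg, across both rails, 2 mm play to each guide strip, axes as the stand's. Origin: centre of the panel's underside. Four 8 mm feet below ride on the rails (underside 53 mm up). It starts 60 to 150 mm short of home and must go in the stand's +y direction. Over the notches it drops 8 mm by itself; the notch ends then stop it
- board_rear (a point): middle of the board's rear end face, the one to push on (80 mm from its origin towards -y, 6 mm above the underside). The face is 12 mm tall and free to a fingertip let down between the rails (there is 33 mm of free depth below the rail tops). Sliding the board takes about 2 to 5 N
- seat (a point): point fixed on the stand where the board's origin lies when the board is home: at x = 0, y = +55 mm, 45 mm up, in the stand's frame. Home, the panel lies on the rail tops (top face 57 mm up) with about 3 mm play each way along the rails
- latch (a joint): angle of the turn-button on its upright pivot. 0: open, bar pointing in the stand's +y direction beside the board; 1.57 (its stop): closed, bar pointing in the stand's +x direction, over the board. Turns clockwise seen from above, needs about 0.05 N m, stays where left, starts between 0 and 0.35. A board still riding on its feet stands in its way
- latch_pivot (a point): on the turn-button's pivot axis, at half height of its bar: 70 mm up, x = -103, y = +55 mm in the stand's frame, on a 60 mm tall post on the robot's side of the stand. The bar is dark wood, 14 mm wide, 20 mm tall (60 to 80 mm up), from 12 mm behind the pivot to 60 mm ahead. Closed, it is 3 mm above the board and covers 32 mm of it
- latch_tip (a point): middle of the end face of the turn-button's bar, 60 mm from the pivot, at half height
- vase_center (a point): centre, half-way up, of the small cream vase standing on the board, 56 mm across at most, 72 mm tall, about 0.12 kg; loose, some 30 mm to the stand's +x side of the board's middle
- jar: a closed glass jar with a white cap, 48 mm across, 65 mm tall, on the table on the far side of the stand; origin: middle of its underside
- brush: a small brush, 170 mm long, lying on the table on the far side of the stand; origin: about the middle of its length
- dish: a low white ceramic dish, 76 mm across, 26 mm tall, on the table on the robot's side of the stand; origin: middle of its underside
- tall_vase: a cream vase, 90 mm across, 150 mm tall, on the table to the left of the stand; origin: middle of its underside
- mug: a blue ceramic mug, 76 mm across, 90 mm tall, on the right part of the table; origin: middle of its underside
- tape_roll: a roll of paper tape lying flat, 90 mm across, 24 mm tall, on the right part of the table; origin: middle of its underside
- tablet: a black phone-like slab 75 x 155 x 9 mm lying on the right part of the table; origin: middle of its underside
- vase: the same small vase; origin: middle of its underside
Mind the look-alikes: they are no part of the job. There is more than one size of the board; the job needs the largest. Leave any turquoise look-alike of the vase alone.

How it is judged:
By the outcome, as a careful person would: the job done as asked, in the order asked, and still so for the second after the job is handed in, with the robot touching nothing.
It also fails if it takes over 51 s, if anything falls off the work surface, if the arm or the gripper's body presses on something with over 40 N, if the wrist force passes 120 N, or if a joint passes its speed limit or range.

ROBOT

A 6-joint arm with a two-finger parallel gripper is mounted at the origin on the work surface. World frame = base frame: x ahead of the robot, y to its left, z up, the work surface at z = 0. Lengths are in m, angles in degrees, forces in N, time in s.
With the tool pointing down it reaches from about 0.4 to 0.825 m from the base axis. Payload 7 kg.
Tool frame: the origin (TCP) lies midway between the tips of the shut fingers; the grasp point (between the pads) lies r.tcp_to_grasp behind it (r.tcp_to_grasp is the distance from the TCP to the grasp point, in m); x points along the fingers, y is the direction in which the jaws open and shut, and the axes are right-handed (so a half turn about x gives the same grasp; the last joint's range is limited). The gripper opens to 88 mm and grips with 3 to 60 N. Pads are 19 mm wide; open, the fingers measure 130 mm over their backs; the gripper's body (78 mm by 193 mm) begins 47 mm behind the grasp point.
Start: joints at [-54.425, 20.546, 0.682, 0, -70.136, -16.507], TCP at [0.22, -0.638, 0.227] pointing down, gripper open.
Joint ranges: [-176.03, 176.03], [-82.01, 121.73], [-58.28, 71.71], [-173.87, 95.51], [-174.79, -0.11], [-173.66, 173.66]. Speed limits (degrees/s): [136.94, 136.94, 172.46, 180, 180, 180].

INTERFACE

Orientations are given as [roll, pitch, yaw] about the fixed x, y, z axes, in that order (R = Rz(yaw) Ry(pitch) Rx(roll)).
In Python, from plant import r gives the robot as it stands.
- The arm moves only by the tool carry_out, never from a script. Its argument "moves" is a list of rows, each a list of 7 numbers: the shift along the world's x, y, z in mm, then the turn, a rotation vector about the world's x, y, z in rad, then the opening in per cent of the stroke, from 0 (shut) to 100 (fully open). In form: [[x, y, z, wx, wy, wz, claw], ...]. A call has 1 to 5 rows; each row is the pose to reach, as a shift and turn from the pose commanded when the call began; what a row does not reach only later rows make up. A row lasts 1/10 s, in which the tool goes at most 50 mm and 8.59 degrees, less where a joint would pass 70% of its speed; a pose out of reach is approached as far as the arm can. A call with a gripper value outside its range is refused whole. The fingers move at their own pace and stop on an object; "squeeze" is the grip in N (left out, the last holds). Time passes only in rows, so rows that repeat a pose let the fingers close. It gives the time, the measured TCP pose, the force and the opening at its end, in the units of the state.
- r.get_state(): the state, without advancing time (a new reading comes with each control period).
- r.capture(name): name is "scene" or "top"; returns the picture (420x560x3 uint8, blue, green, red); there is no depth.
- r.camera_params(name): a dict with "K" (3x3 intrinsics, pixels), "rvec" (rotation vector, rad) and "tvec" (3), from world to camera coordinates, as OpenCV has them. Camera axes: x right, y down, z forward; pixel columns grow to the right and rows downward; lengths in m; the calibration is good to about 2 mm. A picture is of the moment at which its call begins. camera_params takes no time and is no camera call.
- r.close_job(): hands the job in, once; it reports no verdict.
The state is a dict: "time_s": time; "joints": joint angles; "qd": joint speeds; "joint_torque": joint torques, N m; "tcp_pos": TCP position; "eef_rot": TCP orientation; "contact_force": force on the tool from outside, world axes, zero at the start; "moment": the same for the moment, N m; "gripper_width": finger opening in m.
Only numpy, scipy, OpenCV 4.12 (cv2) and the standard library are available. Lean on these libraries where they do the work, as an engineer would, in place of code of your own. Each camera call takes 0.05 s, during which the arm holds its last target. There are 200 camera calls.

## Working session

There is one attempt and no reset: what is moved stays moved. The work goes in short steps, Python scripts to look and compute and a tool call to move; the robot and the scene stay as the last step left them, time stands still between calls to the robot, and variables do not carry over. Pictures are saved under pics/ and viewed, about 8 in all and at most 12, crops included, and the job is handed in when it is done.

Besides the shell and the picture viewer there is one more tool, called after "Emit:" as name([rows], argument=value, ...), one row to a line, values as JSON. carry_out: Moves the arm, as the interface text tells. Its arguments: {"type":"object","properties":{"moves":{"type":"array"},"squeeze":{"type":"number"}},"required":["moves"]}

```bash
mkdir -p pics
python3 - <<'E'
from plant import r
import cv2
for n in("scene","top"):
    cv2.imwrite(f"pics/{n}0.png",cv2.resize(r.capture(n),(800,600),interpolation=cv2.INTER_CUBIC))
    print(n,r.camera_params(n))
print(r.get_state(),r.tcp_to_grasp)
E
```

```text
scene {'K': array([[415.13907788,   0.        , 275.73976878],
       [  0.        , 415.13907788, 207.20148565],
       [  0.        ,   0.        ,   1.        ]]), 'rvec': array([ 2.07548707,  1.182038  , -0.48924578]), 'tvec': array([-0.3050805 , -0.26742721,  1.7238517 ])}
top {'K': array([[380.10796615,   0.        , 277.83930793],
       [  0.        , 380.10796615, 209.23517523],
       [  0.        ,   0.        ,   1.        ]]), 'rvec': array([ 2.14810574, -2.20175619,  0.03090906]), 'tvec': array([0.06217916, 0.55662803, 1.06785307])}
{'time_s': 0.1, 'joints': array([-5.44256329e+01,  2.05875998e+01,  6.39768996e-01, -1.67106207e-02,
       -7.01360790e+01, -1.65074197e+01]), 'qd': array([-0.02864465, -0.03824967,  0.11771369,  0.01239477,  0.04989855,
        0.03838634]), 'joint_torque': array([-9.79486613e-04, -5.84163272e+01,  2.93751347e+01,  7.01542094e+00,
        1.02293550e-02, -6.78629112e-05]), 'tcp_pos': array([ 0.22033967, -0.63756971,  0.22572224]), 'eef_rot': array([ 95.90437897,  89.91463179, 114.96563678]), 'contact_force': array([-0.4997092 ,  0.03705553,  0.24902878]), 'moment': array([ 0.00246089,  0.00017583, -0.04084893]), 'gripper_width': 0.08744085295487092} 0.0188
```

View pics/scene0.png

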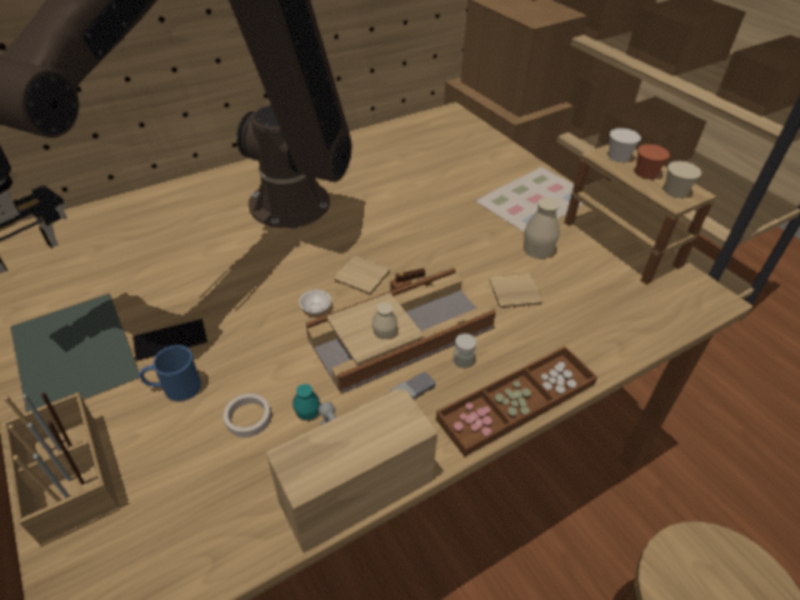

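View pics/top0.png

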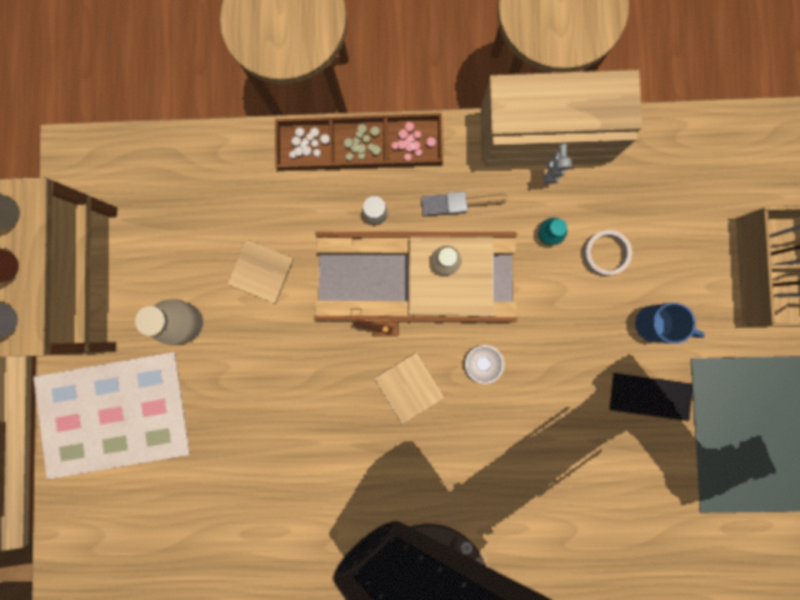

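The top view shows the stand at (316–516, 233–321) px. The board is on it at (408–493, 238–313), with the cream vase at (446, 260) and the turn-button at (355–398, 327). The look-alikes are the small loose boards at (261, 271) and (409, 387) and the turquoise vase at (553, 231). I'll confirm this in a crop.

```bash
cat > h.py <<'E'
from plant import r
import cv2, numpy as np
from scipy.optimize import least_squares
def P(n):
    c=r.camera_params(n); return c["K"],np.array(c["rvec"]),np.array(c["tvec"])
def proj(n,X):
    K,rv,t=P(n); return cv2.projectPoints(np.array(X,float).reshape(-1,3),rv,t,K,None)[0].reshape(-1,2)
def back(n,u,v,z):
    K,rv,t=P(n); R=cv2.Rodrigues(rv)[0]; d=R.T@np.linalg.solve(K,[u,v,1]); c=-R.T@t
    return c+d*(z-c[2])/d[2]
def crop(n,x0,y0,w,h,s,name):
    cv2.imwrite(name,cv2.resize(r.capture(n)[y0:y0+h,x0:x0+w],None,fx=s,fy=s,interpolation=cv2.INTER_CUBIC))
E
python3 - <<'E'
from h import *
crop("top",214,154,156,90,5,"pics/c1.png")
for p in((316,233),(516,233),(516,321),(316,321)): print(back("top",p[0]*.7,p[1]*.7,.057))
from scipy.spatial.transform import Rotation as Ro
print(Ro.from_euler("xyz",r.get_state()["eef_rot"],degrees=True).as_matrix().round(3))
E
```

```text
[0.68839878 0.20200632 0.057     ]
[ 0.67690309 -0.18532965  0.057     ]
[ 0.50754406 -0.17910134  0.057     ]
[0.51687486 0.2045261  0.057     ]
[[-0.001 -0.327  0.945]
 [ 0.001  0.945  0.327]
 [-1.     0.001 -0.   ]]
```

View pics/c1.png

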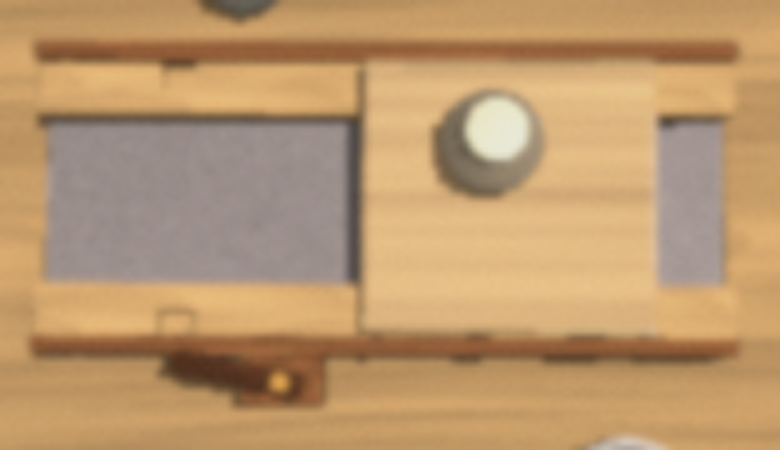

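```bash
cat >> h.py <<'E'
def S(p,q):  # stand frame (mm) -> world m
    c,s=np.cos(p[2]),np.sin(p[2]); q=np.atleast_2d(q)/1e3
    return np.c_[p[0]+c*q[:,0]-s*q[:,1],p[1]+s*q[:,0]+c*q[:,1],q[:,2]]
def inv(p,w):
    c,s=np.cos(p[2]),np.sin(p[2]); d=np.array(w[:2])-p[:2]; return 1e3*np.array([c*d[0]+s*d[1],-s*d[0]+c*d[1]])
E
python3 - <<'E'
from h import *
o=lambda c:np.array([214,154])+(np.array(c)+.5)/5-.5
m=np.array([[87,195,57],[87,-195,57],[-87,-195,57],[-87,195,57],[48,195,45],[-48,195,45],[48,-195,45],[-48,-195,45]])
px=o([(36,42),(738,42),(738,353),(31,353),(40,117),(36,283),(736,117),(737,285)])
f=least_squares(lambda p:(proj("top",S(p,m))-px).ravel(),[.6,0,0],loss="soft_l1")
p=f.x;print(p,np.degrees(p[2]),f.fun.reshape(-1,2).round(1).tolist())
np.save("p.npy",p)
for n,c in(("front",(363,197)),("rear",(656,197))): print(n,inv(p,back("top",*o(c),.065)))
print("vase top",inv(p,back("top",*o((497,128)),.065+.072)))
print("latch pivot",inv(p,back("top",*o((279,382)),.08)),"tip",inv(p,back("top",*o((168,365)),.08)))
pts=[[-103,55,80],[70,115,45],[0,55,57]]
print(S(p,pts), [ ((q-[214,154]+.5)*5-.5).round().tolist() for q in proj("top",S(p,pts))])
print("pushpt",S(p,[[0,-150,0],[0,-25,0]]))
print("dish",back("top",484*.7,364*.7,.02), "jar",back("top",374*.7,208*.7,.06))
E
```

```text
[ 0.59932312  0.01128751 -0.02855859] -1.6362866544674717 [[-0.2, -0.1], [0.2, -0.3], [0.8, 0.8], [-0.1, 0.2], [-0.4, -0.6], [-0.1, 0.3], [-0.1, -0.6], [0.0, 0.3]]
front [-0.63824281 11.71270712]
rear [  -0.39905287 -147.80353573]
vase top [ 27.33197574 -57.18286155]
latch pivot [-102.02933677   56.28926212] tip [-93.17273209 116.17307524]
[[0.49793563 0.06920622 0.08      ]
 [0.67257836 0.12424179 0.045     ]
 [0.60089363 0.06626508 0.057     ]] [[281.0, 384.0], [180.0, 75.0], [285.0, 197.0]]
pushpt [[ 0.59503991 -0.13865133  0.        ]
 [ 0.59860925 -0.0137023   0.        ]]
dish [ 0.42499354 -0.12023211  0.02      ] jar [0.73350306 0.08745624 0.06      ]
```

Emit:
carry_out([
  [28,35,0,0,0,0.145,34],
  [56,70,0,0,0,0.29,34],
  [84,105,0,0,0,0.435,34],
  [112,140,0,0,0,0.58,34],
  [140,175,0,0,0,0.725,34],
])

```text
time_s: 0.65
tcp_pos: [0.3612, -0.4614, 0.2264]
eef_rot: [61.1, 90.0, 122.1]
contact_force: [0.9, -0.7, -0.2]
gripper_width: 0.0531
```

Run:
```python
from h import *
p=np.load("p.npy"); print(S(p,[[0,-172,35],[0,-160,35],[0,-35,35]]))
```

```text
[[ 0.59441171 -0.16064236  0.035     ]
 [ 0.59475436 -0.14864725  0.035     ]
 [ 0.5983237  -0.02369822  0.035     ]]
```

Emit:
carry_out([
  [29,37,0,0,0,0.14,34],
  [58,75,0,0,0,0.28,34],
  [87,112,0,0,0,0.42,34],
  [117,150,0,0,0,0.4845,34],
  [146,187,-10,0,0,0.4845,34],
])

```text
time_s: 1.15
tcp_pos: [0.5082, -0.2744, 0.2178]
eef_rot: [-106.7, 89.8, -18.2]
contact_force: [0.9, -0.7, 0.3]
gripper_width: 0.0299
```

Emit:
carry_out([
  [30,37,-10,0,0,0,34],
  [60,75,-25,0,0,0,34],
  [88,113,-50,0,0,0,34],
  [88,113,-80,0,0,0,34],
  [88,113,-80,0,0,0,34],
])

```text
time_s: 1.65
tcp_pos: [0.5921, -0.1612, 0.1318]
eef_rot: [84.9, 89.5, 173.3]
contact_force: [-0.7, -0.3, -1.2]
gripper_width: 0.0293
```

Run:
```python
from h import *
from scipy.spatial.transform import Rotation as Ro
p=np.load("p.npy"); s=r.get_state(); R=Ro.from_euler("xyz",s["eef_rot"],degrees=True).as_matrix()
print(s["tcp_pos"],s["gripper_width"],inv(p,s["tcp_pos"]),np.degrees(np.arctan2(R[1,1],R[0,1])),R[:,0])
crop("scene",200,150,160,120,5,"pics/c2.png")
```

```text
[ 0.59206741 -0.16118306  0.13178848] 0.029310751722919148 [  -2.3279044  -172.60742752] 178.4486950330948 [-8.30273030e-03  9.70715840e-04 -9.99965061e-01]
```

View pics/c2.png

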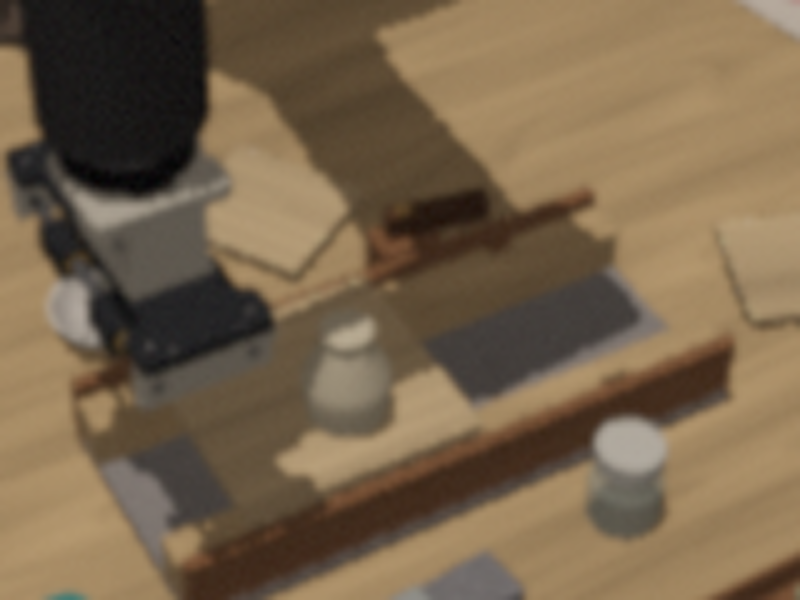

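The gripper is above the gap behind the board, about 15 mm clear of it, and well away from the vase. Going down.

Emit:
carry_out([
  [2,0,-25,0,0,0,34],
  [2,0,-50,0,0,0,34],
  [2,0,-75,0,0,0,34],
  [2,0,-92,0,0,0,34],
  [2,0,-98,0,0,0,34],
])

```text
time_s: 2.2
tcp_pos: [0.5959, -0.1642, 0.0387]
eef_rot: [106.3, 90.0, -165.4]
contact_force: [0.4, -0.1, -0.1]
gripper_width: 0.03
```

Emit:
carry_out([
  [0,2,0,0,0,0,34],
  [0,4,0,0,0,0,34],
  [0,6,0,0,0,0,34],
  [0,9,0,0,0,0,34],
  [0,11,0,0,0,0,34],
])

```text
time_s: 2.7
tcp_pos: [0.5968, -0.1516, 0.0393]
eef_rot: [-85.8, 89.9, 2.5]
contact_force: [0.2, -0.4, 0.1]
gripper_width: 0.0299
```

Emit:
carry_out([
  [0,1,0,0,0,0,34],
  [0,2,0,0,0,0,34],
  [0,4,0,0,0,0,34],
  [0,6,0,0,0,0,34],
  [0,8,0,0,0,0,34],
])

```text
time_s: 3.2
tcp_pos: [0.5964, -0.1441, 0.0385]
eef_rot: [150.8, 90.0, -120.8]
contact_force: [-0.6, -2.6, -1.1]
gripper_width: 0.0302
```

Emit:
carry_out([
  [0,2,0,0,0,0,34],
  [0,5,0,0,0,0,34],
  [0,8,0,0,0,0,34],
  [0,11,0,0,0,0,34],
  [0,14,0,0,0,0,34],
])

```text
time_s: 3.7
tcp_pos: [0.5964, -0.1297, 0.0385]
eef_rot: [91.4, 90.0, 179.8]
contact_force: [-0.2, -2.1, 0.9]
gripper_width: 0.03
```

Emit:
carry_out([
  [0,3,0,0,0,0,34],
  [0,6,0,0,0,0,34],
  [0,9,0,0,0,0,34],
  [0,12,0,0,0,0,34],
  [1,15,0,0,0,0,34],
])

```text
time_s: 4.2
tcp_pos: [0.5972, -0.1147, 0.0385]
eef_rot: [94.9, 90.0, -176.7]
contact_force: [-0.0, -1.4, -0.3]
gripper_width: 0.03
```

Emit:
carry_out([
  [0,3,0,0,0,0,34],
  [0,6,0,0,0,0,34],
  [0,9,0,0,0,0,34],
  [0,12,0,0,0,0,34],
  [0,14,0,0,0,0,34],
])

```text
time_s: 4.7
tcp_pos: [0.5975, -0.1007, 0.0385]
eef_rot: [-2.6, 90.0, 85.7]
contact_force: [-0.6, -1.5, -0.9]
gripper_width: 0.0304
```

Run:
```python
from h import *
p=np.load("p.npy"); s=r.get_state()
print(s["tcp_pos"],inv(p,s["tcp_pos"]),s["contact_force"])
crop("scene",200,150,160,120,5,"pics/c3.png")
```

```text
[ 0.597475   -0.10065933  0.03854497] [   1.34924473 -111.95396453] [-0.59110425 -1.48070792 -0.87915782]
```

View pics/c3.png

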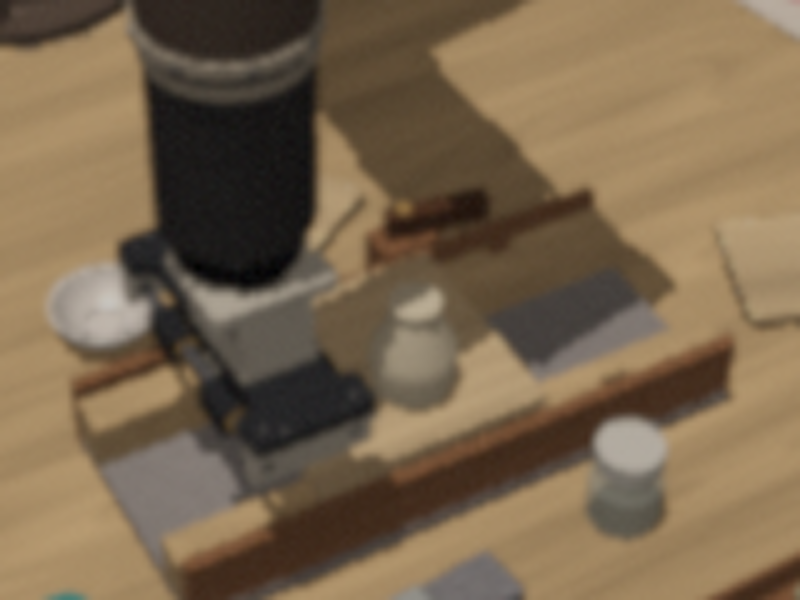

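The board is sliding and the vase is upright, at (415, 350) in the crop. About 77 mm to go.

Emit:
carry_out([
  [0,3,0,0,0,0,34],
  [0,6,0,0,0,0,34],
  [0,9,0,0,0,0,34],
  [0,12,0,0,0,0,34],
  [0,15,0,0,0,0,34],
])

```text
time_s: 5.25
tcp_pos: [0.5975, -0.0857, 0.0386]
eef_rot: [112.2, 90.0, -159.4]
contact_force: [0.9, -1.5, -0.3]
gripper_width: 0.0301
```

Emit:
carry_out([
  [0,3,0,0,0,0,34],
  [0,6,0,0,0,0,34],
  [0,9,0,0,0,0,34],
  [0,12,0,0,0,0,34],
  [0,15,0,0,0,0,34],
])

```text
time_s: 5.75
tcp_pos: [0.5975, -0.0707, 0.0385]
eef_rot: [63.5, 90.0, 151.9]
contact_force: [-0.1, -1.8, -1.3]
gripper_width: 0.0297
```

Emit:
carry_out([
  [0,3,0,0,0,0,34],
  [0,6,0,0,0,0,34],
  [0,9,0,0,0,0,34],
  [0,12,0,0,0,0,34],
  [0,15,0,0,0,0,34],
])

```text
time_s: 6.25
tcp_pos: [0.5975, -0.0557, 0.0386]
eef_rot: [-121.0, 90.0, -32.6]
contact_force: [0.7, -0.9, -1.1]
gripper_width: 0.0302
```

Emit:
carry_out([
  [0,3,0,0,0,0,34],
  [0,6,0,0,0,0,34],
  [0,9,0,0,0,0,34],
  [0,12,0,0,0,0,34],
  [0,14,0,0,0,0,34],
])

```text
time_s: 6.75
tcp_pos: [0.5977, -0.0417, 0.0386]
eef_rot: [-88.9, 90.0, -0.5]
contact_force: [2.5, -2.7, -0.4]
gripper_width: 0.0297
```

Emit:
carry_out([
  [0,2,0,0,0,0,34],
  [0,4,0,0,0,0,34],
  [0,6,0,0,0,0,34],
  [0,8,0,0,0,0,34],
  [0,10,0,0,0,0,34],
])

```text
time_s: 7.25
tcp_pos: [0.5977, -0.0319, 0.0387]
eef_rot: [-91.7, 90.0, -3.4]
contact_force: [2.1, -3.6, -0.2]
gripper_width: 0.0301
```

Emit:
carry_out([
  [0,1,0,0,0,0,34],
  [0,2,0,0,0,0,34],
  [0,3,0,0,0,0,34],
  [0,4,0,0,0,0,34],
  [0,5,0,0,0,0,34],
])

```text
time_s: 7.75
tcp_pos: [0.5975, -0.0269, 0.0386]
eef_rot: [-126.2, 90.0, -37.9]
contact_force: [1.4, -3.8, 0.4]
gripper_width: 0.0295
```

Emit:
carry_out([
  [0,1,0,0,0,0,34],
  [0,2,0,0,0,0,34],
  [0,3,0,0,0,0,34],
  [0,3,0,0,0,0,34],
  [0,3,0,0,0,0,34],
])

```text
time_s: 8.25
tcp_pos: [0.5971, -0.0238, 0.0384]
eef_rot: [82.8, 90.0, 171.2]
contact_force: [0.1, 0.4, 0.2]
gripper_width: 0.0298
```

The push force has gone to zero, so the board has probably dropped. Checking both views.

Run:
```python
from h import *
a=cv2.resize(r.capture("scene")[160:260,215:355],None,fx=4,fy=4,interpolation=cv2.INTER_CUBIC)
b=cv2.resize(r.capture("top")[154:244,214:374],None,fx=3.5,fy=2*1.0,interpolation=cv2.INTER_CUBIC)
cv2.imwrite("pics/c4.png",np.vstack([a,b]))
```

```text
(no output)
```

View pics/c4.png

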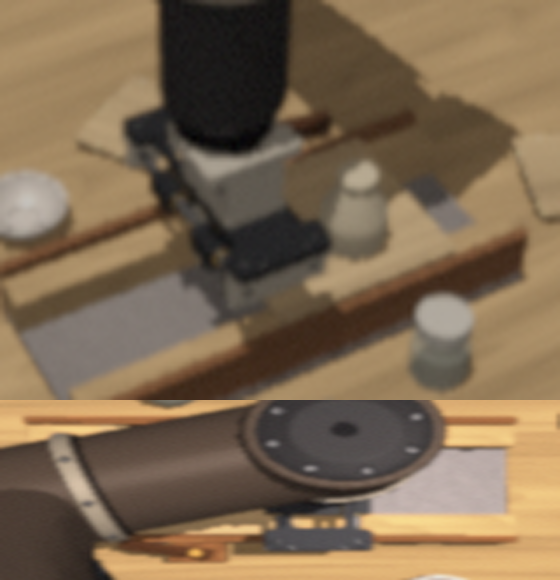

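Vase upright. Backing off, rising, then going to the turn-button's outer side with shut fingers, jaws along the rails.

Emit:
carry_out([
  [0,-3,0,0,0,0,34],
  [0,-8,0,0,0,0,34],
  [0,-15,0,0,0,0,34],
  [0,-15,30,0,0,0,34],
  [0,-15,70,0,0,0,34],
])

```text
time_s: 8.85
tcp_pos: [0.5958, -0.04, 0.1072]
eef_rot: [102.1, 89.7, -169.5]
contact_force: [1.1, 0.3, 0.7]
gripper_width: 0.0297
```

Emit:
carry_out([
  [0,0,40,0,0,0,20],
  [0,0,80,0,0,0,0],
  [-20,0,90,0,0,-0.14,0],
  [-50,0,90,0,0,-0.28,0],
  [-80,0,90,0,0,-0.42,0],
])

```text
time_s: 9.35
tcp_pos: [0.5167, -0.0394, 0.1989]
eef_rot: [-34.3, 89.9, 29.6]
contact_force: [-0.5, 0.5, 0.3]
gripper_width: 0.0007
```

Emit:
carry_out([
  [-30,10,0,0,0,-0.14,0],
  [-50,40,0,0,0,-0.28,0],
  [-50,75,0,0,0,-0.42,0],
  [-50,110,0,0,0,-0.56,0],
  [-50,145,0,0,0,-0.7,0],
])

```text
time_s: 9.85
tcp_pos: [0.4673, 0.1069, 0.1991]
eef_rot: [14.7, 89.9, 38.5]
contact_force: [0.6, -0.0, 0.1]
gripper_width: 0.0005
```

Run:
```python
from h import *
p=np.load("p.npy"); s=r.get_state()
print(s["tcp_pos"],inv(p,s["tcp_pos"]),s["joints"])
for t in(0,9,20,30,45,60,75,90,93):
    a=np.radians(t); K=7*np.array([-np.cos(a),np.sin(a)])+48*np.array([np.sin(a),np.cos(a)])
    C=K+[-9.5-103,21+55]; print(t,C.round(1),(S(p,[[*C,66]])*1e3).round(1))
```

```text
[0.46728494 0.10688026 0.19908152] [-134.71395953   91.78346026] [ 3.64671138e+01  3.05692803e+00 -2.56123003e+01 -2.90801387e-03
 -6.12590606e+01 -1.02628137e+02]
0 [-119.5  124. ] [[483.4 138.6  66. ]]
9 [-111.9  124.5] [[491.  138.9  66. ]]
20 [-102.7  123.5] [[500.2 137.7  66. ]]
30 [-94.6 121.1] [[508.3 135.   66. ]]
45 [-83.5 114.9] [[519.1 128.5  66. ]]
60 [-74.4 106.1] [[528.  119.4  66. ]]
75 [-67.9  95.2] [[534.1 108.4  66. ]]
90 [-64.5  83. ] [[537.2  96.1  66. ]]
93 [-64.2  80.5] [[537.4  93.6  66. ]]
```

Emit:
carry_out([
  [0,10,0,0,0,-0.14,0],
  [0,20,0,0,0,-0.28,0],
  [0,32,-20,0,0,-0.42,0],
  [0,32,-60,0,0,-0.451,0],
  [0,32,-80,0,0,-0.451,0],
])

```text
time_s: 10.35
tcp_pos: [0.4664, 0.1374, 0.1163]
eef_rot: [-160.8, 89.9, -162.5]
contact_force: [-1.6, 0.3, -0.5]
gripper_width: 0.0006
```

Run:
```python
from h import *
from scipy.spatial.transform import Rotation as Ro
p=np.load("p.npy"); s=r.get_state();R=Ro.from_euler("xyz",s["eef_rot"],degrees=True).as_matrix()
print(s["tcp_pos"],inv(p,s["tcp_pos"]),np.degrees(np.arctan2(R[1,1],R[0,1])),s["joints"])
a=r.capture("scene");b=r.capture("top")
z=lambda im,x,y,w,h,f:cv2.resize(im[y:y+h,x:x+w],None,fx=f,fy=f,interpolation=cv2.INTER_CUBIC)
cv2.imwrite("pics/c5.png",np.vstack([z(a,215,165,160,75,4),z(b,214,154,160,75,4)]))
for h in(57,65): print(h,(proj("scene",S(p,[[75,135,h],[75,-25,h],[-75,-25,h],[-75,135,h]]))-[215,165])*4)
print((proj("top",S(p,[[75,-25,57],[75,135,57]]))-[214,154])*4)
```

```text
[0.46635609 0.13738415 0.11628926] [-136.51346253  122.248388  ] 88.26759082264498 [ 3.96119129e+01  8.90691310e+00 -3.12011592e+01 -5.87054387e-02
 -5.00023807e+01 -1.31306584e+02]
57 [[454.22455263 227.22113345]
 [280.73086063 299.46285997]
 [188.25026668 179.05432246]
 [354.02942389 116.51641271]]
65 [[455.23885351 220.18024868]
 [281.0292277  292.41597251]
 [188.14965926 172.00356999]
 [354.58324057 109.5094872 ]]
[[342.41204528  48.36631316]
 [111.89005465  48.56013126]]
```

View pics/c5.png

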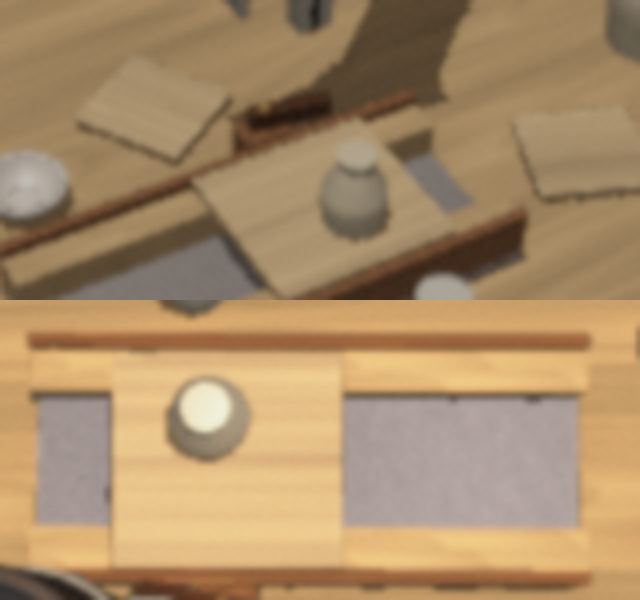

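The board is home: in the top crop its edges are at columns 112 and 342, where home predicts 112 and 342. In the scene crop its corner at (283, 300) fits the lowered height (299, against 292 if still riding). The vase stands and the bar is still open. Lowering beside the bar.

Emit:
carry_out([
  [0,0,-20,0,0,0,0],
  [0,0,-40,0,0,0,0],
  [0,1,-53,0,0,0,0],
  [8,1,-53,0,0,0,0],
  [15,1,-53,0,0,0,0],
])

```text
time_s: 10.95
tcp_pos: [0.4841, 0.1394, 0.0669]
eef_rot: [22.4, 89.9, 20.8]
contact_force: [-0.3, 0.1, 0.5]
gripper_width: 0.0006
```

Emit:
carry_out([
  [4,0,0,0,0,0,0],
  [8,0,0,0,0,0,0],
  [12,0,0,0,0,0,0],
  [15,-1,0,0,0,0,0],
  [18,-1,0,0,0,0,0],
])

```text
time_s: 11.45
tcp_pos: [0.5006, 0.1379, 0.0657]
eef_rot: [171.2, 90.0, 169.5]
contact_force: [-1.0, -0.2, 1.3]
gripper_width: 0.0004
```

Contact at about 1 N, as expected. Commanded position is about (500, 138); following the arc.

Emit:
carry_out([
  [4,-1,0,0,0,0,0],
  [8,-3,0,0,0,0,0],
  [12,-5,0,0,0,0,0],
  [16,-7,0,0,0,0,0],
  [19,-10,0,0,0,0,0],
])

```text
time_s: 11.95
tcp_pos: [0.5201, 0.128, 0.0656]
eef_rot: [32.3, 90.0, 30.7]
contact_force: [-0.1, 0.8, -0.9]
gripper_width: 0.0008
```

Emit:
carry_out([
  [3,-3,0,0,0,0,0],
  [6,-6,0,0,0,0,0],
  [9,-9,0,0,0,0,0],
  [11,-12,0,0,0,0,0],
  [13,-16,0,0,0,0,0],
])

```text
time_s: 12.45
tcp_pos: [0.5328, 0.1119, 0.0656]
eef_rot: [27.4, 90.0, 25.7]
contact_force: [0.7, 2.2, -0.2]
gripper_width: 0.0005
```

Emit:
carry_out([
  [1,-3,0,0,0,0,0],
  [2,-6,0,0,0,0,0],
  [3,-9,0,0,0,0,0],
  [4,-11,0,0,0,0,0],
  [4,-13,0,0,0,0,0],
])

```text
time_s: 12.95
tcp_pos: [0.5366, 0.0989, 0.0656]
eef_rot: [19.7, 90.0, 18.0]
contact_force: [0.1, 1.0, 0.3]
gripper_width: 0.0004
```

Emit:
carry_out([
  [0,-1,0,0,0,0,0],
  [0,-2,0,0,0,0,0],
  [0,-3,0,0,0,0,0],
  [0,-4,0,0,0,0,0],
  [0,-4,0,0,0,0,0],
])

```text
time_s: 13.45
tcp_pos: [0.5364, 0.095, 0.0656]
eef_rot: [-137.7, 90.0, -139.3]
contact_force: [1.6, 0.6, -0.2]
gripper_width: 0.0007
```

Emit:
carry_out([
  [0,-1,0,0,0,0,0],
  [0,-1,0,0,0,0,0],
  [0,-2,0,0,0,0,0],
  [0,-2,0,0,0,0,0],
])

```text
time_s: 13.85
tcp_pos: [0.5365, 0.093, 0.0656]
eef_rot: [-147.7, 90.0, -149.4]
contact_force: [0.6, 1.4, 0.3]
gripper_width: 0.0004
```

Emit:
carry_out([
  [0,-1,0,0,0,0,0],
  [0,-1,0,0,0,0,0],
  [0,-2,0,0,0,0,0],
  [0,-2,0,0,0,0,0],
])

```text
time_s: 14.25
tcp_pos: [0.5367, 0.0924, 0.0656]
eef_rot: [69.0, 89.9, 67.4]
contact_force: [-2.0, 9.6, 0.1]
gripper_width: 0.0003
```

Run:
```python
from h import *
p=np.load("p.npy"); s=r.get_state();print(s["tcp_pos"],inv(p,s["tcp_pos"]),s["contact_force"])
a=r.capture("scene")
z=lambda im,x,y,w,h,f:cv2.resize(im[y:y+h,x:x+w],None,fx=f,fy=f,interpolation=cv2.INTER_CUBIC)
cv2.imwrite("pics/c6.png",z(a,240,160,110,80,7))
```

```text
[0.53668401 0.09238538 0.06563457] [-64.92928662  79.27615912] [-1.98939514  9.57647366  0.11854524]
```

View pics/c6.png

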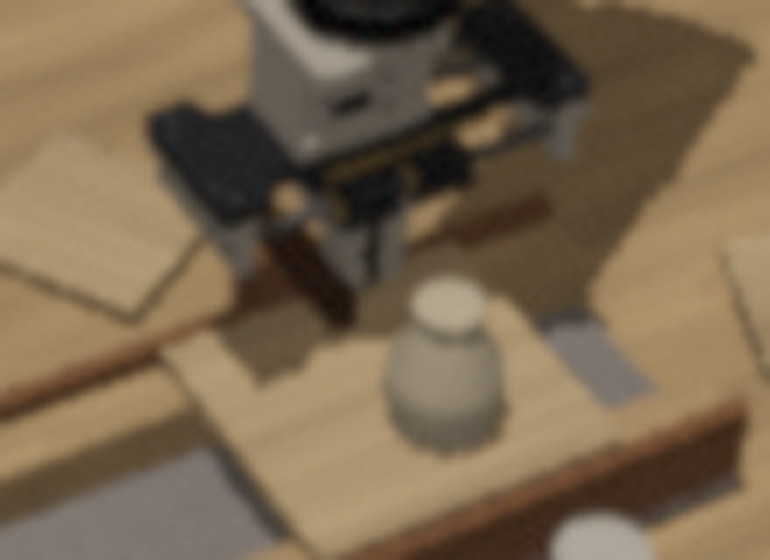

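The stop is reached: force jumped to 9.6 N, and the bar lies over the board with its end at (340, 305). The vase stands. Backing off.

Emit:
carry_out([
  [0,4,0,0,0,0,0],
  [0,12,0,0,0,0,0],
  [0,12,25,0,0,0,0],
  [0,12,65,0,0,0,0],
  [0,12,110,0,0,0,0],
])

```text
time_s: 14.8
tcp_pos: [0.5353, 0.1025, 0.1756]
eef_rot: [-144.9, 89.8, -146.5]
contact_force: [1.3, 1.2, -0.4]
gripper_width: 0.0005
```

Emit:
carry_out([
  [-20,20,20,0,0,0,0],
  [-40,60,30,0,0,0,0],
  [-60,100,30,0,0,0,0],
  [-80,140,30,0,0,0,0],
  [-80,150,30,0,0,0,0],
])

```text
time_s: 15.3
tcp_pos: [0.4546, 0.2558, 0.2058]
eef_rot: [65.6, 90.0, 64.1]
contact_force: [0.6, -0.6, 0.0]
gripper_width: 0.0008
```

Run:
```python
from h import *
p=np.load("p.npy"); s=r.get_state();print(s["tcp_pos"],s["contact_force"])
a=r.capture("scene");b=r.capture("top")
z=lambda im,x,y,w,h,f:cv2.resize(im[y:y+h,x:x+w],None,fx=f,fy=f,interpolation=cv2.INTER_CUBIC)
cv2.imwrite("pics/c7.png",np.vstack([z(a,215,165,160,75,4),z(b,214,154,160,75,4)]))
print((proj("top",S(p,[[-103,55,80],[-43,55,80]]))-[214,154])*4+[0,300])
```

```text
[0.45457325 0.25577695 0.20584863] [ 0.59408875 -0.64965517  0.04825468]
[[223.50948375 605.45737661]
 [224.05534429 516.2393519 ]]
```

View pics/c7.png

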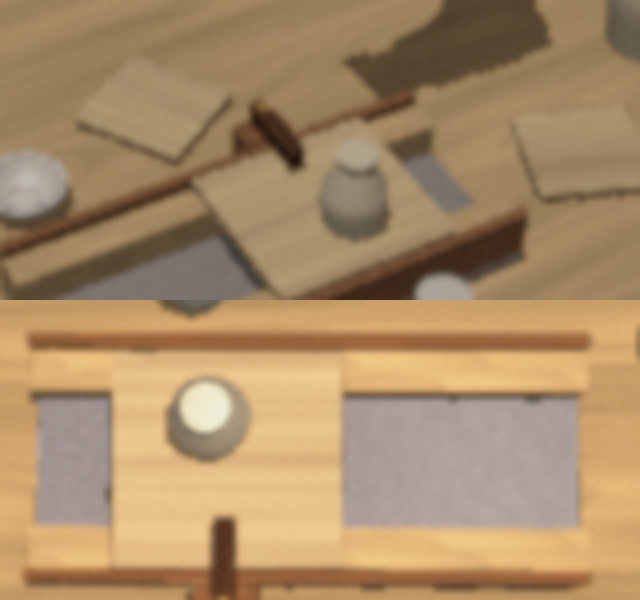

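The bar is closed: its tip is at (225, 517) and the prediction was (224, 516). The board is home, the vase is upright and the robot is clear.

```bash
python3 -c "
from plant import r
print(r.close_job())"
```

```text
the job is handed in; nothing more can be done
None
```

The board is home in its notches, the vase is still standing on it, and the turn-button is closed over the board's edge. I handed the job in at about 15.4 s of the 51 s allowed.

- **Board:** I pushed it about 123 mm with the fingertips between the rails, until the push force fell from about 4 N to zero as it dropped. Its edges then matched the predicted home position and lowered height in the pictures.
- **Turn-button:** I pushed it round to its stop with the shut fingers. The force rose to 9.6 N there, and the bar's tip was within a pixel or so of where a closed bar should be.
- **Last checks:** The final pictures show the vase upright and the robot clear of everything. The arm touched nothing but the board and the turn-button. No check failed or disagreed. The stop came about 3 mm of travel later than I had calculated, within the measuring error.

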